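# Set the last two tiles in the footstool top

## Robot

A 6-joint arm with a two-finger parallel gripper is mounted at the origin on the work surface. World frame = base frame: x ahead of the robot, y to its left, z up, the work surface at z = 0. Lengths are in mm, angles in rad, forces in N, time in s.
With the tool pointing down it reaches from about 350 to 875 mm from the base axis. Payload 4.2 kg.
Tool frame: the origin (TCP) lies on the centre line of the jaws, within the pads' length; the fingertips stand 25 mm ahead of it and the grasp point (between the pads) lies 6 mm ahead of it (arm.tip_extent is the distance from the TCP to the fingertips, in mm); z points along the fingers, y is the line along which they close (so a half turn about z gives the same grasp; the last joint's range is limited). The gripper opens to 87 mm and grips with 3 to 60 N. Pads are 19 mm wide; open, the fingers measure 117 mm over their backs; the gripper's body (75 mm by 190 mm) begins 51 mm behind the grasp point.
Start: joints at [1.565, 0.385, 0.008, 0, -1.194, -0.259], TCP at [163.541, 603.203, 247.55] pointing down, gripper open.
Joint ranges: [-3.14, 3.14], [-1.21, 2.06], [-1.07, 1.41], [-3.16, 2.05], [-2.99, -0.16], [-3.1, 3.1]. Speed limits (rad/s): [2.79, 2.79, 3.14, 3.14, 3.14, 3.14].

## Interface

Orientations are given as a rotation vector (axis times angle).
In Python, from rig import arm gives the robot as it stands.
- The arm moves only by the tool nudge_tcp, called after ">>>" by a JSON object that holds its "fn" and its "kwargs", one argument or row to a line. Schema: {"type":"object","properties":{"deltas":{"type":"array","items":{"type":"object","properties":{"sx":{"type":"number"},"sy":{"type":"number"},"sz":{"type":"number"},"rx":{"type":"number"},"ry":{"type":"number"},"rz":{"type":"number"},"aperture":{"type":"number"}},"additionalProperties":false,"required":["aperture"]},"minItems":1,"maxItems":12},"force":{"type":"number"},"only":{"type":"string"},"quiet":{"type":"boolean"},"lines":{"type":"string"}},"required":["deltas"],"additionalProperties":false}. deltas is a list of rows, 1 to 12 of them, each an object with the fields sx, sy, sz (the shift in mm), rx, ry, rz (a rotation vector in rad), aperture (the opening from 0.0 (shut) to 1.0 (fully open)); a field left out counts as zero (the opening has to be given); each row shifts and turns the commanded pose from where the row before left it, along the tool's axes as they then stand; what a row does not reach is not made up. A row lasts 1/8 s, in which the tool goes at most 62.5 mm and 0.188 rad, less where a joint would pass 70% of its speed; a pose out of reach is approached as far as the arm can. The fingers move at their own pace and stop on an object; force is the grip in N (left out, the last holds). Time passes only in rows, so rows that do not move let the fingers close. The tool returns the time, the measured TCP pose, the force, the opening and the grip force at its end. only (a regular expression) keeps the lines of the reply that match it, lines (a string "A,B") keeps lines A to B, and quiet returns only ok. Input that does not fit is refused with a message, and nothing moves.
- arm.state(): the state, without advancing time (a new reading comes with each control period).
- arm.snapshot(name): name is "side" or "top" or "wrist"; returns a dict with "frame" (400x640x3 uint8, red, green, blue), "depth" (400x640 float32, mm along the optical axis (not along the pixel's ray), 0 where there is no reading), "camera_matrix" (3x3 intrinsics, pixels), "world_to_cam" (4x4, takes a point from world to camera coordinates); the wrist camera has in their place "T_tool_cam" (4x4, takes a point from camera to tool coordinates, whose origin is the TCP and whose axes are the flange's). Camera axes: x right, y down, z forward; pixel columns grow to the right and rows downward; lengths in mm; the calibration is good to about 2 mm. A picture is of the moment at which its call begins: read the wrist's pose just before it.
- arm.close_job(): hands the job in; it is judged then, once.
The state is a dict: "t": time; "qpos": joint angles; "joint_velocities": joint speeds; "tau": joint torques, N m; "ee_pos": TCP position; "tool_rot": TCP orientation; "force": force on the tool from outside, world axes, zero at the start; "wrist_torque": the same for the moment, N m; "width": opening from 0.0 (shut) to 1.0 (fully open); "finger_force": force on a finger pad.
Only numpy, scipy, OpenCV 4.12 (cv2) and the standard library are available. Lean on these libraries where they do the work, as an engineer would, in place of code of your own. Each camera call takes 0.05 s, during which the arm holds its last target. There are 200 camera calls.

## Task

Take the cork sanding block out of the stool's tile pocket and set it down, sanding face down, on the paper-covered table. Slide the two loose cream tiles across, without lifting them off the stool or knocking them about, so that one drops into each empty pocket of the stool top and lies flat and flush with the frame. Leave the paint pot, its lid and the brush where they are.

Things in the scene. Friction and masses are not known exactly. Their poses are not given: they have to be found in the camera images.
- stool: Low brown wooden footstool, fixed. Origin: centre of its underside on the table; x, y along its sides. Square top 284 mm wide, level at 200 mm: 2 x 2 lattice of 106 mm square pockets centred at x, y +-59 mm, flush 12 mm slats between, flush 30 mm rails around. Corner posts 40 mm square centred at +-142 mm, wooden balls on them rise 38 mm above the top; sides between posts clear.
- laid_half (a point): Middle of the finished half of the stool top (stool y +59 mm, height 200 mm), same axes as the stool. Here two lilac tiles are fixed flush in their pockets, so this half is one smooth level surface with the slats and rails. The loose tiles start lying on it, one on each lilac tile.
- pocket_1 (a point): Centre of the floor of the untiled pocket at stool x +59, y -59 mm: 106 x 106 mm, upright walls, floor at height 192 mm, 8 mm below the rim; same axes as the stool. A tile has 3 mm of play on each side. Its tile comes from straight across, on the stool's +y side.
- pocket_2 (a point): The same for the other untiled pocket, at stool x -59, y -59 mm. The sanding block starts in this one. The slat between it and pocket_1 is 12 mm wide.
- tile_a: Loose square cream tile, 100 x 100 x 8 mm, about 175 g, too wide to grasp. Origin: centre of its underside. Starts flat on a laid lilac tile, up to 7 mm and 4 degrees off square. Pushed at its rear edge it slides, and turns square to the two fingertips; as its middle passes the pocket rim the front edge tips down and the rear lifts up to 8 mm; pushed on, the rear drops in too.
- tile_b: The other loose cream tile, the same in every way as tile_a. Either of them may start at the stool's +x side, the other at its -x side; roughly 10 to 25 mm lie between them.
- sanding_block: Cork sanding block, dark brown abrasive underside; 58 (its x) x 88 (its y) x 36 mm high, about 120 g. Origin: centre of its underside. Starts flat in pocket_2, square with the stool within 5 degrees, standing 28 mm above the stool top; can be gripped across its 58 mm width from above.
- paint_pot: White paint pot with a lilac band, 100 mm across, 137 mm high. Origin: centre of its underside. A bystander on the table on the robot's right.
- pot_lid: Grey round pot lid, 94 mm across, 10 mm high, lying on the table on the robot's left, beyond x = 0.55 m. Origin: centre of its underside. A bystander. The table on the robot's left nearer than that (x 0.40 to 0.53 m, y above 0.33 m) is free.
- brush: Flat paint brush, light wooden handle, 240 mm long, 40 mm wide, 16 mm high, lying on the table on the robot's right. Origin: under the handle; the bristle end is 172 mm from it along its +x, the handle end 68 mm along its -x. A bystander.

How it is judged:
By the outcome, as a careful person would: the job done as asked, in the order asked, and still so for the second after the job is handed in, with the robot touching nothing.
It also fails if it takes over 67 s, if anything falls off the work surface, if the arm or the gripper's body presses on something with over 40 N, if the wrist force passes 120 N, or if a joint passes its speed limit or range.

## Working session

There is one attempt and no reset: what is moved stays moved. The work goes in short steps, Python scripts to look and compute and a tool call to move; the robot and the scene stay as the last step left them, time stands still between calls to the robot, and variables do not carry over. Pictures are saved under pics/ and viewed, at most 10 in all, crops included, and the job is handed in when it is done.

```bash
ls; mkdir -p pics
```

Run:
```python
from rig import arm
import cv2,numpy as np,pickle
s=arm.state();print(s)
for n in("top","side"):
    d=arm.snapshot(n);pickle.dump(d,open(f"{n}.pkl","wb"))
    cv2.imwrite(f"pics/{n}0.png",d["frame"][:,:,::-1])
    print(n,d["camera_matrix"].round(1).tolist(),np.linalg.inv(d["world_to_cam"]).round(3).tolist())
```

```text
pics
rig.py
{'t': 0.0, 'qpos': array([ 1.56458315e+00,  3.85542631e-01,  6.63970175e-03, -4.99296651e-04,
       -1.19401252e+00, -2.58583963e-01]), 'joint_velocities': array([-0.00166623, -0.00039478,  0.00031769, -0.0012305 , -0.00117592,
        0.00238171]), 'tau': array([ 3.55694219e-04, -3.90659165e+01,  1.87403083e+01,  4.21978220e+00,
        1.09617761e-02, -1.93043743e-04]), 'ee_pos': array([163.41705691, 602.68991418, 246.47334492]), 'tool_rot': array([ 3.11191780e+00, -4.14729614e-01, -3.04045748e-04]), 'force': array([ 0.13999056, -0.63163648, -0.54241167]), 'wrist_torque': array([ 0.02729019, -0.01077264,  0.04741074]), 'finger_force': 0.0, 'width': 0.9982215606878888}
top [[452.4, 0.0, 324.3], [0.0, 452.4, 201.3], [0.0, 0.0, 1.0]] [[0.012, -0.977, 0.215, 284.095], [-1.0, -0.012, -0.003, -14.424], [0.006, -0.215, -0.977, 1448.335], [0.0, 0.0, 0.0, 1.0]]
side [[426.1, 0.0, 321.9], [0.0, 426.1, 196.6], [0.0, 0.0, 1.0]] [[0.677, -0.448, 0.584, -88.144], [-0.735, -0.435, 0.52, -616.48], [0.021, -0.782, -0.624, 854.418], [0.0, 0.0, 0.0, 1.0]]
```

View pics/top0.png

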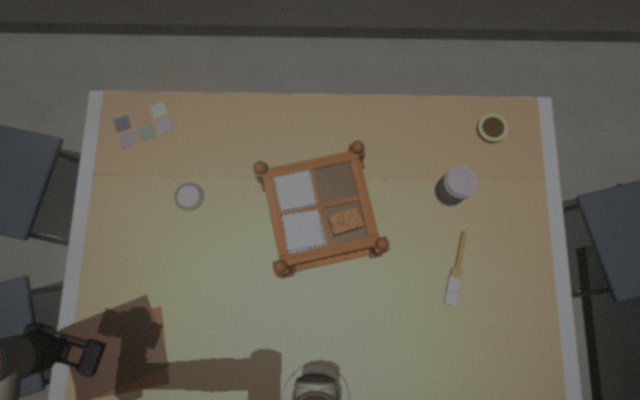

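View pics/side0.png

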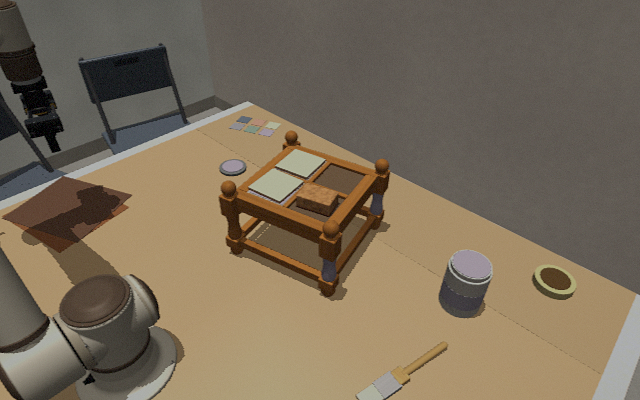

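Run:
```python
import pickle,cv2,numpy as np
f=pickle.load(open("top.pkl","rb"))["frame"]
hsv=cv2.cvtColor(f,cv2.COLOR_RGB2HSV)
for y in range(100,260,12): print(y,[tuple(hsv[y,x]) for x in range(270,400,24)])
```

```text
100 [(np.uint8(18), np.uint8(75), np.uint8(130)), (np.uint8(19), np.uint8(71), np.uint8(133)), (np.uint8(19), np.uint8(75), np.uint8(130)), (np.uint8(17), np.uint8(76), np.uint8(130)), (np.uint8(18), np.uint8(76), np.uint8(131)), (np.uint8(17), np.uint8(79), np.uint8(129))]
112 [(np.uint8(18), np.uint8(72), np.uint8(131)), (np.uint8(19), np.uint8(73), np.uint8(130)), (np.uint8(19), np.uint8(70), np.uint8(131)), (np.uint8(17), np.uint8(79), np.uint8(129)), (np.uint8(16), np.uint8(76), np.uint8(131)), (np.uint8(17), np.uint8(76), np.uint8(130))]
124 [(np.uint8(18), np.uint8(71), np.uint8(132)), (np.uint8(19), np.uint8(68), np.uint8(131)), (np.uint8(20), np.uint8(70), np.uint8(131)), (np.uint8(19), np.uint8(70), np.uint8(132)), (np.uint8(19), np.uint8(71), np.uint8(132)), (np.uint8(18), np.uint8(76), np.uint8(131))]
136 [(np.uint8(20), np.uint8(68), np.uint8(131)), (np.uint8(20), np.uint8(64), np.uint8(131)), (np.uint8(21), np.uint8(67), np.uint8(129)), (np.uint8(19), np.uint8(72), np.uint8(131)), (np.uint8(20), np.uint8(69), 
[... 2120 characters left out ...]
int8(138)), (np.uint8(13), np.uint8(103), np.uint8(92)), (np.uint8(15), np.uint8(88), np.uint8(96)), (np.uint8(25), np.uint8(49), np.uint8(135))]
244 [(np.uint8(33), np.uint8(38), np.uint8(135)), (np.uint8(113), np.uint8(7), np.uint8(137)), (np.uint8(113), np.uint8(8), np.uint8(135)), (np.uint8(13), np.uint8(131), np.uint8(125)), (np.uint8(14), np.uint8(139), np.uint8(123)), (np.uint8(28), np.uint8(49), np.uint8(125))]
256 [(np.uint8(35), np.uint8(38), np.uint8(135)), (np.uint8(13), np.uint8(128), np.uint8(120)), (np.uint8(13), np.uint8(129), np.uint8(125)), (np.uint8(14), np.uint8(132), np.uint8(124)), (np.uint8(25), np.uint8(51), np.uint8(124)), (np.uint8(30), np.uint8(44), np.uint8(133))]
```
The tiles are on +y side. Pushing along stool -y. The pusher behind (at +y side edge of tile). Tile centre at y=59ish, rear edge at ~109, stool top edge at 142... "Square top 284 wide": pockets ±112, rail 30 → 142. Fingers on the rail surface behind tile: 33mm of rail. Good. Pads 19 mm wide; finger thickness ~ (117-87)/2=15 mm.

The top view shows the stool at about (321,208), its four balls at (261,168), (357,148), (381,245) and (282,268). The loose tiles are on the left (+y) at (296,188) and (304,230), and the block is at (346,220) in the near-right pocket. The lid is at (188,195). The side view agrees.

Create h.py:
```python
import numpy as np,cv2,pickle
from scipy.spatial.transform import Rotation as Rn
from rig import arm
def snap(n):
    s=arm.state(); d=arm.snapshot(n)
    if n=="wrist":
        T=np.eye(4);T[:3,:3]=Rn.from_rotvec(s["tool_rot"]).as_matrix();T[:3,3]=s["ee_pos"]
        d["c2w"]=T@d["T_tool_cam"]
    else: d["c2w"]=np.linalg.inv(d["world_to_cam"])
    return d
def cast(d,px,z):
    p=np.c_[np.asarray(px,float).reshape(-1,2),np.ones(len(np.asarray(px).reshape(-1,2)))]
    r=(np.linalg.inv(d["camera_matrix"])@p.T).T@d["c2w"][:3,:3].T
    o=d["c2w"][:3,3]
    return o+r*((z-o[2])/r[:,2])[:,None]
def project(d,P):
    P=np.atleast_2d(P);M=np.linalg.inv(d["c2w"])
    c=P@M[:3,:3].T+M[:3,3];u=c@d["camera_matrix"].T
    return u[:,:2]/u[:,2:]
def go(xyz,psi):
    """tool-axis displacement to the TCP goal, tool down, tool y along world yaw psi"""
    s=arm.state();R=Rn.from_rotvec(s["tool_rot"]).as_matrix()
    y=np.array([np.cos(psi),np.sin(psi),0]);z=np.array([0,0,-1.])
    G=np.c_[np.cross(y,z),y,z]
    print("t",round(s["t"],2),"pos",s["ee_pos"].round(1),"d_tool",(R.T@(np.array(xyz)-s["ee_pos"])).round(1),"rotvec",Rn.from_matrix(R.T@G).as_rotvec().round(3),"d_goalaxes",(G.T@(np.array(xyz)-s["ee_pos"])).round(1),"q",s["qpos"].round(2),"F",s["force"].round(1))
```

Run:
```python
from h import *
d=snap("top")
b=cast(d,[(261,168),(357,148),(381,245),(282,268)],219)
print(b.round(1),b.mean(0).round(1))
print("lid",cast(d,[(188,195)],10).round(),"yaw",np.degrees(np.arctan2(*(b[0]-b[1])[[1,0]]))-90,np.degrees(np.arctan2(*(b[0]-b[3])[[1,0]])))
w=snap("wrist");print(w["T_tool_cam"].round(3),w["camera_matrix"].round(1))
s=arm.state();print(Rn.from_rotvec(s["tool_rot"]).as_matrix().round(3))
```

```text
[[ 648.7  161.8  219. ]
 [ 711.8 -109.8  219. ]
 [ 434.6 -174.1  219. ]
 [ 369.2   93.7  219. ]] [541.1  -7.1 219. ]
lid [[616. 426.  10.]] yaw 13.07219665099744 13.707598341688675
[[-1.00000e-03 -9.70000e-01 -2.44000e-01  6.56120e+01]
 [ 1.00000e+00 -1.00000e-03 -0.00000e+00  1.59000e-01]
 [-0.00000e+00 -2.44000e-01  9.70000e-01 -1.37082e+02]
 [ 0.00000e+00  0.00000e+00  0.00000e+00  1.00000e+00]] [[277.2   0.  317.2]
 [  0.  277.2 195.1]
 [  0.    0.    1. ]]
[[ 0.965 -0.262 -0.   ]
 [-0.262 -0.965 -0.001]
 [ 0.     0.001 -1.   ]]
```

>>> {"fn": "nudge_tcp", "kwargs": {
  "deltas": [
    {"sz": -17,"rz": 0.18,"aperture": 1},
    {"sz": -17,"rz": 0.18,"aperture": 1},
    {"sz": -17,"rz": 0.18,"aperture": 1},
    {"sz": -17,"rz": 0.18,"aperture": 1},
    {"sz": -17,"rz": 0.18,"aperture": 1},
    {"sz": -18,"rz": 0.17,"aperture": 1}
  ]
}}

```text
t: 0.95
ee_pos: [163.5, 603.0, 350.7]
tool_rot: [2.461, -1.951, 0.001]
force: [-0.2, -0.1, -0.2]
width: 0.996
finger_force: 0.0
```

>>> {"fn": "nudge_tcp", "kwargs": {
  "deltas": [
    {"sx": 30,"sy": -10,"aperture": 1},
    {"sx": 57,"sy": -19,"aperture": 1},
    {"sx": 57,"sy": -19,"aperture": 1},
    {"sx": 57,"sy": -19,"aperture": 1},
    {"sx": 57,"sy": -19,"aperture": 1},
    {"sx": 57,"sy": -19,"aperture": 1},
    {"sx": 57,"sy": -19,"aperture": 1},
    {"sx": 57,"sy": -19,"aperture": 1},
    {"sx": 57,"sy": -19,"aperture": 1},
    {"sx": 57,"sy": -19,"aperture": 1},
    {"sx": 57,"sy": -19,"aperture": 1},
    {"sx": 57,"sy": -19,"aperture": 1}
  ]
}}

```text
t: 2.45
ee_pos: [530.7, 13.8, 350.6]
tool_rot: [-2.467, 1.944, -0.0]
force: [1.0, 1.9, -0.7]
width: 0.997
finger_force: 0.0
```

>>> {"fn": "nudge_tcp", "kwargs": {
  "deltas": [
    {"sx": 24,"sy": -6,"aperture": 1},
    {"aperture": 1},
    {"aperture": 1}
  ]
}}

```text
t: 2.82
ee_pos: [541.2, -5.9, 350.4]
tool_rot: [2.468, -1.944, -0.001]
force: [0.3, -0.1, 0.7]
width: 1.001
finger_force: 0.0
```

Run:
```python
from h import *
d=snap("wrist");pickle.dump(d,open("w1.pkl","wb"));cv2.imwrite("pics/w1.png",d["frame"][:,:,::-1])
go((541,-7,350),0.234+np.pi)
```

```text
t 2.88 pos [541.1  -5.6 350.6] d_tool [1.3 0.4 0.6] rotvec [-0.     0.     0.003] d_goalaxes [1.3 0.4 0.6] q [ 0.29  0.18 -0.02 -0.   -1.37 -0.05] F [-0.5  0.5  0.2]
```

View pics/w1.png

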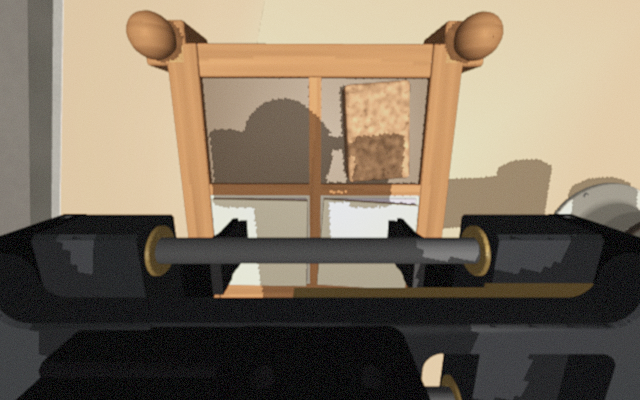

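The wrist view shows the pockets with the block in the right one (pocket_2) at about (377,132), the centre slat at column 316 and the cross slat at row 190. The far rail spans rows 43–77. The gripper hides the rear edges of the tiles, while their front edges are at about row 199. Next I measure the rail, slat and block edges.

Create m.py:
```python
from h import *
d=pickle.load(open("w1.pkl","rb"));f=d["frame"].astype(float)
g=cv2.GaussianBlur((f[:,:,0]-f[:,:,2])/(f.sum(2)+30)*300,(0,0),0.8)  # red-blue chroma
L=cv2.GaussianBlur(f.sum(2),(0,0),0.8)
for r in (100,150): print("row",r,g[r,160:216].astype(int).tolist())
print("slat",g[100,300:332].astype(int).tolist());print("right",g[100,420:475].astype(int).tolist())
print("col260",g[36:84,260].astype(int).tolist(), L[36:84,260].astype(int).tolist());print("col260 low",g[178:204,260].astype(int).tolist(),L[178:204,260].astype(int).tolist())
print("blk row110",g[110,336:420].astype(int).tolist());print("blk col377",g[70:90,377].astype(int).tolist(),g[172:204,377].astype(int).tolist())
P=d["depth"];vv,uu=np.mgrid[:400:10,:640:20]
pts=cast(d,[(360+0,130),(260,140),(380,60),(260,220)],200);
for u,v in [(377,110),(377,160),(260,110),(315,130),(380,60),(260,220),(370,225)]:
    z=P[v-2:v+3,u-2:u+3].mean();c=np.linalg.inv(d["camera_matrix"])@[u,v,1]*z
    print(u,v,(d["c2w"][:3,:3]@c+d["c2w"][:3,3]).round(1))
```

```bash
python3 m.py
```

```text
row 100 [26, 26, 26, 26, 25, 25, 25, 25, 25, 25, 26, 34, 48, 59, 62, 62, 60, 60, 61, 61, 62, 62, 62, 62, 63, 63, 63, 62, 62, 62, 61, 61, 60, 61, 62, 62, 63, 63, 63, 63, 66, 68, 64, 52, 39, 30, 28, 28, 28, 28, 27, 27, 28, 28, 27, 27]
row 150 [25, 26, 25, 25, 25, 25, 25, 25, 25, 25, 24, 24, 24, 24, 24, 24, 25, 33, 48, 59, 62, 62, 61, 60, 60, 61, 61, 62, 62, 62, 62, 63, 63, 62, 61, 62, 61, 61, 61, 61, 61, 61, 61, 62, 64, 67, 69, 62, 47, 35, 30, 30, 30, 30, 30, 30]
slat [21, 21, 20, 21, 21, 20, 21, 23, 33, 47, 56, 58, 58, 57, 56, 56, 58, 59, 60, 59, 50, 36, 24, 20, 20, 21, 21, 21, 21, 20, 20, 21]
right [25, 26, 26, 26, 27, 31, 47, 68, 72, 67, 63, 61, 61, 60, 60, 60, 60, 61, 61, 61, 62, 63, 62, 62, 63, 62, 62, 61, 61, 61, 61, 61, 62, 62, 62, 62, 58, 47, 31, 21, 18, 18, 18, 19, 19, 19, 19, 19, 19, 19, 19, 19, 19, 19, 19]
col260 [19, 19, 19, 19, 19, 19, 23, 35, 53, 61, 61, 61, 61, 61, 61, 61, 62, 62, 62, 61, 61, 60, 60, 59, 59, 59, 59, 59, 59, 60, 60, 60, 60, 61, 61, 61, 61, 61, 61, 64, 64, 51, 33, 25, 24, 23, 23, 23] [632, 630, 630, 631, 632, 620, 579, 514, 474, 472, 479, 481, 477, 477, 47
[... 478 characters left out ...]
 42, 42, 42, 43, 44, 45, 46, 46, 47, 46, 47, 46, 45, 46, 48, 50, 50, 49, 48, 47, 45, 44, 45, 45, 47, 48, 47, 47, 46, 44, 42, 40, 39, 38, 37, 37, 37, 37, 38, 39, 41, 44, 46, 46, 47, 46, 45, 44, 42, 42, 43, 45, 46, 46, 46, 45, 45, 45, 45, 43, 37, 29, 25, 24, 25, 24, 25, 25, 25, 25, 25]
blk col377 [59, 60, 60, 61, 62, 63, 64, 57, 39, 26, 24, 27, 37, 45, 47, 47, 47, 46, 47, 47] [53, 54, 54, 53, 53, 54, 52, 47, 38, 34, 37, 49, 62, 68, 69, 68, 68, 69, 69, 70, 71, 69, 58, 38, 22, 14, 7, 3, 4, 11, 19, 21]
377 110 [507.  -95.8 228. ]
377 160 [494.3 -52.8 228. ]
260 110 [616.3 -71.6 192. ]
315 130 [557.1 -65.4 200.1]
380 60 [ 511.9 -143.1  199.9]
260 220 [592.4  38.8 207.9]
370 225 [477.1  16.8 208.2]
```

Create cloud.py:
```python
from h import *
def cloud(d):
    v,u=np.mgrid[:400,:640];r=np.stack([u,v,np.ones_like(u)],-1)@np.linalg.inv(d["camera_matrix"]).T
    return (r*d["depth"][...,None])@d["c2w"][:3,:3].T+d["c2w"][:3,3]
def line(p):  # direction, point
    vx,vy,x,y=cv2.fitLine(np.asarray(p,np.float32),cv2.DIST_HUBER,0,.01,.01).ravel();return np.array([vx,vy]),np.array([x,y])
```

Run:
```python
from cloud import *
d=pickle.load(open("w1.pkl","rb"));X=cloud(d);Z=X[...,2]
m=abs(Z-200)<3
Lf,Rt=[],[]
for r in range(90,180,2):
    c=np.where(m[r,140:500])[0]+140; Lf.append((c[0]-.5,r));Rt.append((c[-1]+.5,r))
F=[(c,np.where(m[20:200,c])[0][0]+20-.5) for c in range(205,425,2)]
lines={k:line(cast(d,v,200)[:,:2]) for k,v in dict(L=Lf,R=Rt,F=F).items()}
for k,(v,p) in lines.items(): print(k,np.degrees(np.arctan2(v[1],v[0])).round(2),p.round(1))
# cross slat: first non-192 below pocket 1 (wall y=-6)
W=[(c,np.where(Z[100:200,c]<196)[0][-1]+100+.5) for c in range(225,300,2)]
Fi=[(c,np.where(Z[60:200,c]<196)[0][0]+60-.5) for c in range(215,300,2)]
for n,w in(("y-6",W),("y-112",Fi)):
    v,p=line(cast(d,w,200)[:,:2]);lines[n]=(v,p);print(n,np.degrees(np.arctan2(v[1],v[0])).round(2),p.round(1))
yaw=np.radians(np.mean([np.degrees(np.arctan(lines[k][0][1]/lines[k][0][0])) for k in("F","y-6","y-112")]))
ex=np.array([np.cos(yaw),np.sin(yaw)]);ey=np.array([-ex[1],ex[0]])
cx=np.mean([lines["L"][1]@ex,lines["R"][1]@ex])
print("yaw",np.degrees(yaw),"width",(lines["L"][1]-lines["R"][1])@ex,"y0 from F,-6,-112",lines["F"][1]@ey+142,lines["y-6"][1]@ey+6,lines["y-112"][1]@ey+112)
y0=lines["F"][1]@ey+142
C=ex*cx+ey*y0;print("centre",C)
b=(Z>222)&(Z<234);b[:60]=0;b[195:]=0;b[:,:325]=0;b[:,440:]=0
P=X[b][:,:2].astype(np.float32);r=cv2.minAreaRect(P);print("block",r);q=(np.array(r[0])-C);print("in stool",q@ex,q@ey)
t=(Z>204)&(Z<212);t[:190]=0;t[300:]=0
n,lab,st,_=cv2.connectedComponentsWithStats(t.astype(np.uint8))
for i in range(1,n):
    if st[i,4]>800:
        P=X[lab==i][:,:2]-C;P=np.c_[P@ex,P@ey];print("tile",st[i],P.min(0).round(1),P.max(0).round(1))
```

```text
L -76.72 [693.4 -28.1]
R -76.64 [418.9 -93.9]
F 13.5 [ 569.8 -143.9]
y-6 13.47 [603.    2.2]
y-112 13.49 [627.9 -99.3]
yaw 13.486181 width 282.30188 y0 from F,-6,-112 -130.7674 -132.44647 -130.96803
centre [542.5539     -4.3581085]
block ((499.9313659667969, -76.75917053222656), (58.175113677978516, 88.04039001464844), 17.731464385986328)
in stool -58.33197497124729 -60.464652010924965
tile [ 212  199   96   39 3105] [8.4 7.4] [109.1  50.3]
tile [ 321  199   98   39 2907] [-108.3    7.9] [-6.4 50.2]
tile [ 230  264   77   23 1567] [10.1 81.2] [ 96.3 110.1]
tile [ 317  264   89   24 1921] [-101.7   81.1] [ -2.1 111.5]
```

```bash
python3 -c "
from h import *
go((499.9,-76.8,228),0.3095+np.pi)"
```

```text
t 2.88 pos [541.1  -5.6 350.6] d_tool [ 59.5  56.8 122.6] rotvec [-0.     0.    -0.073] d_goalaxes [ 55.2  60.9 122.6] q [ 0.29  0.18 -0.02 -0.   -1.37 -0.05] F [-0.5  0.5  0.2]
```

>>> {"fn": "nudge_tcp", "kwargs": {
  "deltas": [
    {"rz": -0.073,"aperture": 1},
    {"sx": 27,"sy": 30,"sz": 10,"aperture": 1},
    {"sx": 28,"sy": 31,"sz": 10,"aperture": 1},
    {"sz": 30,"aperture": 1},
    {"sz": 30,"aperture": 1},
    {"sz": 20,"aperture": 1},
    {"aperture": 1}
  ]
}}

```text
t: 3.75
ee_pos: [499.1, -76.3, 249.5]
tool_rot: [2.537, -1.85, -0.004]
force: [1.1, 0.3, 0.2]
width: 1.0
finger_force: 0.0
```

```bash
python3 -c "
from h import *
go((499.9,-76.8,228),0.3095+np.pi)"
```

```text
t 3.75 pos [499.1 -76.3 249.5] d_tool [ 0.7 -0.7 21.5] rotvec [0.003 0.001 0.001] d_goalaxes [ 0.7 -0.7 21.5] q [ 0.17  0.18 -0.28 -0.   -1.12  0.14] F [1.1 0.3 0.2]
```

>>> {"fn": "nudge_tcp", "kwargs": {
  "deltas": [
    {"sx": 0.5,"sy": -0.5,"sz": 11,"aperture": 1},
    {"sz": 10,"aperture": 1},
    {"aperture": 1},
    {"aperture": 0.5},
    {"aperture": 0.5},
    {"aperture": 0.5},
    {"aperture": 0.5}
  ],
  "force": 25
}}

```text
t: 4.62
ee_pos: [500.9, -77.6, 229.7]
tool_rot: [-2.537, 1.853, -0.0]
force: [-0.2, 0.1, 0.1]
width: 0.661
finger_force: 25.0
```

>>> {"fn": "nudge_tcp", "kwargs": {
  "deltas": [
    {"sz": -10,"aperture": 0.5},
    {"sz": -20,"aperture": 0.5},
    {"sz": -30,"aperture": 0.5},
    {"sz": -25,"aperture": 0.5},
    {"aperture": 0.5}
  ]
}}

```text
t: 5.25
ee_pos: [501.7, -77.5, 316.8]
tool_rot: [-2.534, 1.851, -0.006]
force: [0.2, -0.5, -1.8]
width: 0.665
finger_force: 25.0
```

```bash
python3 -c "
from h import *
print(arm.state()['width'])
go((460,400,315),0.3095+np.pi)"
```

```text
0.6646003960304315
t 5.25 pos [501.7 -77.5 316.8] d_tool [-467.6 -105.5    1.8] rotvec [-0.005 -0.001 -0.   ] d_goalaxes [-467.6 -105.7    1.8] q [ 0.17  0.14 -0.16  0.   -1.27  0.14] F [ 0.2 -0.5 -1.8]
```

>>> {"fn": "nudge_tcp", "kwargs": {
  "deltas": [
    {"sx": -20,"sy": -4,"aperture": 0.5},
    {"sx": -40,"sy": -9,"aperture": 0.5},
    {"sx": -50,"sy": -11,"aperture": 0.5},
    {"sx": -50,"sy": -11,"aperture": 0.5},
    {"sx": -50,"sy": -12,"aperture": 0.5},
    {"sx": -50,"sy": -12,"aperture": 0.5},
    {"sx": -50,"sy": -11,"aperture": 0.5},
    {"sx": -50,"sy": -11,"aperture": 0.5},
    {"sx": -50,"sy": -11,"aperture": 0.5},
    {"sx": -38,"sy": -9,"aperture": 0.5},
    {"sx": -20,"sy": -4,"aperture": 0.5},
    {"aperture": 0.5}
  ]
}}

```text
t: 6.75
ee_pos: [457.9, 400.8, 312.9]
tool_rot: [2.536, -1.85, -0.0]
force: [-0.0, -0.6, -2.3]
width: 0.66
finger_force: 25.0
```

>>> {"fn": "nudge_tcp", "kwargs": {
  "deltas": [
    {"sz": 30,"aperture": 0.5},
    {"sz": 50,"aperture": 0.5},
    {"sz": 50,"aperture": 0.5},
    {"sz": 50,"aperture": 0.5},
    {"sz": 40,"aperture": 0.5},
    {"sz": 30,"aperture": 0.5},
    {"sz": 10,"aperture": 0.5},
    {"aperture": 0.5}
  ]
}}

```text
t: 7.75
ee_pos: [458.8, 399.5, 54.7]
tool_rot: [2.536, -1.854, 0.0]
force: [-0.1, 0.8, -1.6]
width: 0.667
finger_force: 25.0
```

```bash
python3 -c "
from h import *
go((460,400,38),0.3095+np.pi)"
```

```text
t 7.75 pos [458.8 399.5  54.7] d_tool [-0.1 -1.3 16.7] rotvec [ 0.    -0.001 -0.001] d_goalaxes [-0.1 -1.3 16.7] q [ 0.98  0.55 -0.26  0.   -0.76 -0.67] F [-0.1  0.8 -1.6]
```

>>> {"fn": "nudge_tcp", "kwargs": {
  "deltas": [
    {"sz": 8,"aperture": 0.5},
    {"sz": 5,"aperture": 0.5},
    {"sz": 2,"aperture": 0.5},
    {"sz": 1,"aperture": 0.5},
    {"sz": 0.7,"aperture": 0.5},
    {"aperture": 0.5}
  ]
}}

```text
t: 8.5
ee_pos: [458.5, 400.2, 37.9]
tool_rot: [-2.537, 1.853, -0.0]
force: [1.3, -0.1, -0.5]
width: 0.664
finger_force: 25.0
```

>>> {"fn": "nudge_tcp", "kwargs": {
  "deltas": [
    {"sz": 0.5,"aperture": 0.5},
    {"aperture": 0.5},
    {"aperture": 0.75},
    {"aperture": 0.95},
    {"aperture": 0.95},
    {"sz": -10,"aperture": 0.95},
    {"sz": -50,"aperture": 0.95},
    {"sz": -60,"aperture": 0.95},
    {"sz": -60,"aperture": 0.95},
    {"sz": -60,"aperture": 0.95},
    {"sz": -50,"aperture": 0.95},
    {"aperture": 0.95}
  ]
}}

```text
t: 10.0
ee_pos: [459.7, 401.2, 333.9]
tool_rot: [-2.527, 1.846, -0.002]
force: [-0.1, -0.3, -0.9]
width: 0.949
finger_force: 0.0
```

Run:
```python
from cloud import *
X=cloud(snap("wrist"));m=(abs(X[...,2]-36)<6)&(abs(X[...,0]-460)<110)&(abs(X[...,1]-400)<100)
P=X[m];print(P.shape,cv2.minAreaRect(P[:,:2].astype(np.float32)),P[:,2].min(),P[:,2].max(),P[:,2].mean())
ex=np.array([np.cos(.2349),np.sin(.2349)]);ey=np.array([-ex[1],ex[0]]);C=np.array([542.5,-4.8])
t=C+58*ex+190*ey;print(t);go((*t,320),0.2349+np.pi)
```

```text
(1988, 3) ((456.9934997558594, 401.0949401855469), (57.97176742553711, 86.3634033203125), 17.635461807250977) 31.583795110153062 39.203352299321466 35.981790177884804
[554.68549275 193.48140046]
t 10.05 pos [458.7 400.5 330.4] d_tool [226.4 -28.5   9.7] rotvec [-0.004  0.004  0.074] d_goalaxes [223.7 -45.2  10.4] q [ 0.98  0.31  0.11 -0.   -1.36 -0.67] F [-0.6  0.1 -1.2]
```

The block is flat on the table: its top is at 36.0 mm and its centre at (457, 401). Now back over the stool to look at the tiles.

>>> {"fn": "nudge_tcp", "kwargs": {
  "deltas": [
    {"rz": 0.074,"aperture": 0.95},
    {"sx": 35,"sy": 2,"aperture": 0.8},
    {"sx": 50,"sy": 2,"aperture": 0.7},
    {"sx": 50,"sy": 2,"aperture": 0.6},
    {"sx": 50,"sy": 3,"aperture": 0.6},
    {"sx": 50,"sy": 2,"aperture": 0.6},
    {"sx": 29,"sy": 2,"aperture": 0.6},
    {"aperture": 0.6},
    {"aperture": 0.6}
  ]
}}

```text
t: 11.18
ee_pos: [507.0, 140.6, 326.5]
tool_rot: [2.465, -1.945, -0.001]
force: [0.3, 0.1, -0.7]
width: 0.606
finger_force: 0.0
```

Create tiles.py:
```python
import sys
from cloud import *
ex=np.array([np.cos(.2349),np.sin(.2349)]);ey=np.array([-ex[1],ex[0]]);C=np.array([542.5,-4.8])
def st(P): q=np.asarray(P)[...,:2]-C; return np.stack([q@ex,q@ey],-1)
def world(x,y): return C+x*ex+y*ey
def tiles(name,pic=True):
    d=snap("wrist");pickle.dump(d,open(name+".pkl","wb"))
    if pic: cv2.imwrite(f"pics/{name}.png",d["frame"][:,:,::-1])
    X=cloud(d);S=st(X);Z=X[...,2]
    m=(abs(Z-208)<4.5)&(abs(S[...,0])<125)&(S[...,1]>-115)&(S[...,1]<120)
    n,lab,stt,_=cv2.connectedComponentsWithStats(m.astype(np.uint8))
    for i in range(1,n):
        if stt[i,4]>500:
            r=cv2.minAreaRect(S[lab==i].astype(np.float32));zz=Z[lab==i]
            print("tile c",np.round(r[0],1),"size",np.round(r[1],1),"ang",round((r[2]+45)%90-45,2),"z",zz.mean().round(2),"min/max",S[lab==i].min(0).round(1),S[lab==i].max(0).round(1))
    s=arm.state();print("tcp stool",st(s["ee_pos"]).round(1),s["ee_pos"][2].round(1),"t",s["t"])
    return d,X,S
```

Run:
```python
from tiles import *
d,X,S=tiles("w2")
go((*world(59,132),330),.2349+np.pi)
```

```text
tile c [59.4 58.9] size [100.3 100.3] ang -1.15 z 207.97 min/max [8.5 8. ] [109.9 110. ]
tile c [-55.3  61.4] size [100.4 100. ] ang -4.05 z 208.05 min/max [-108.2    8.6] [ -2.2 114.7]
tcp stool [ -0.6 150. ] 326.7 t 11.225
t 11.22 pos [507.  141.  326.7] d_tool [ 18.1 -59.6  -3.4] rotvec [ 0.001 -0.     0.001] d_goalaxes [ 18.  -59.6  -3.3] q [ 0.58  0.17 -0.09 -0.   -1.31 -0.34] F [ 0.5 -0.2  0.7]
```

View pics/w2.png

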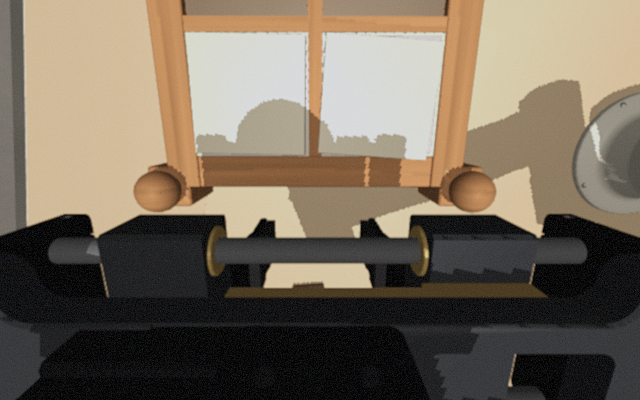

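View 3 shows both tiles whole: the left (+x) one spans columns 188–307 and the right (-x) one 321–445, both at rows 32–160. The right tile is turned 4° and sits 3.7 mm inward. I start with the +x tile.

>>> {"fn": "nudge_tcp", "kwargs": {
  "deltas": [
    {"sx": 9,"sy": -30,"aperture": 0.6},
    {"sx": 9,"sy": -29.6,"aperture": 0.6},
    {"sz": 40,"aperture": 0.6},
    {"sz": 35,"aperture": 0.6},
    {"sz": 15,"aperture": 0.6},
    {"sz": 5,"aperture": 0.6},
    {"aperture": 0.6},
    {"aperture": 0.6}
  ]
}}

```text
t: 12.22
ee_pos: [570.1, 137.1, 233.8]
tool_rot: [-2.465, 1.944, -0.002]
force: [0.2, -0.6, 1.0]
width: 0.601
finger_force: 0.0
```

```bash
python3 -c "
from tiles import *
print(st(arm.state()['ee_pos']))
go((*world(59,132),227),.2349+np.pi)"
```

```text
[ 59.86338136 131.6251061 ]
t 12.22 pos [570.1 137.1 233.8] d_tool [-0.4  0.9  6.8] rotvec [-0.003  0.     0.   ] d_goalaxes [-0.4  0.9  6.8] q [ 0.51  0.33 -0.11  0.   -1.13 -0.28] F [ 0.2 -0.6  1. ]
```

>>> {"fn": "nudge_tcp", "kwargs": {
  "deltas": [
    {"sy": 0.5,"sz": 4,"aperture": 0.6},
    {"sz": 2.5,"aperture": 0.6},
    {"aperture": 0.6},
    {"sx": 6,"aperture": 0.6},
    {"sx": 4,"aperture": 0.6},
    {"sx": 4,"aperture": 0.6},
    {"sx": 4,"aperture": 0.6},
    {"sx": 6,"aperture": 0.6},
    {"sx": 6,"aperture": 0.6},
    {"sx": 6,"aperture": 0.6},
    {"aperture": 0.6},
    {"aperture": 0.6}
  ]
}}

```text
t: 13.72
ee_pos: [577.4, 101.4, 225.8]
tool_rot: [2.466, -1.946, 0.0]
force: [-0.1, 0.1, -0.6]
width: 0.602
finger_force: 0.0
```

```bash
python3 -c "
from tiles import *
tiles('w3')"
```

```text
tile c [60.5 39.7] size [112.1 100.5] ang -0.16 z 207.95 min/max [ 10.1 -16.4] [110.8  95.6]
tile c [-55.7  52.1] size [ 81.5 101.5] ang -4.08 z 207.99 min/max [-108.9    8.2] [-3.3 94.3]
tcp stool [58.7 95.3] 225.9 t 13.775
```

Add to tiles.py:
```python
def pockets(S,Z):
    for y in (-100,-80,-60,-40):
        m=(abs(S[...,1]-y)<1.5)&(Z<195)&(Z>188)&(abs(S[...,0])<125)
        x=np.sort(S[m][:,0]); 
        if len(x)<20: continue
        k=np.where(np.diff(x)>5)[0]; print("pocket y",y,"x",x[0].round(1),[(x[i].round(1),x[i+1].round(1)) for i in k],x[-1].round(1))
```

```bash
python3 -c "
from tiles import *
d=pickle.load(open('w3.pkl','rb'));X=cloud(d);S=st(X);pockets(S,X[...,2])
m=(abs(X[...,2]-208)<2)&(S[...,0]>0)&(S[...,1]<70)&(S[...,1]>-30)
for y in(-10,10,30,50): q=S[m&(abs(S[...,1]-y)<1.5)][:,0];print(y,q.min(),q.max(),len(q))
"
```

```text
-10 10.487590345611181 110.18110767597402 1273
10 10.557647969303545 110.36412420700367 1149
30 10.929390991768862 109.91726841620853 908
50 10.803189157076895 109.90974414385899 927
```

>>> {"fn": "nudge_tcp", "kwargs": {
  "deltas": [
    {"sx": 3,"sy": 0.1,"aperture": 0.6},
    {"sx": 6,"sy": 0.3,"aperture": 0.6},
    {"sx": 7,"sy": 0.3,"aperture": 0.6},
    {"sx": 7,"sy": 0.3,"aperture": 0.6},
    {"sx": 7,"sy": 0.3,"aperture": 0.6},
    {"sx": 6,"aperture": 0.6},
    {"sx": 6,"aperture": 0.6},
    {"sx": 6,"aperture": 0.6},
    {"sx": 6,"aperture": 0.6},
    {"sx": 6,"aperture": 0.6},
    {"sx": 6,"aperture": 0.6},
    {"sx": 6,"aperture": 0.6}
  ]
}}

```text
t: 15.28
ee_pos: [592.8, 30.8, 225.5]
tool_rot: [2.466, -1.946, -0.001]
force: [0.5, 0.8, -0.3]
width: 0.604
finger_force: 0.3
```

>>> {"fn": "nudge_tcp", "kwargs": {
  "deltas": [
    {"sx": 4,"aperture": 0.6},
    {"sx": 4,"aperture": 0.6},
    {"aperture": 0.6}
  ]
}}

```text
t: 15.65
ee_pos: [594.8, 23.1, 225.9]
tool_rot: [2.466, -1.946, 0.0]
force: [-0.2, 0.1, 0.4]
width: 0.598
finger_force: 0.0
```

```bash
python3 -c "
from tiles import *
d,X,S=tiles('w4');Z=X[...,2]
m=(S[...,0]>0)&(S[...,0]<125)&(S[...,1]<0)&(S[...,1]>-130)
for y in range(-120,0,15):
  print(y,[round(float(np.median(Z[m&(abs(S[...,1]-y)<2)&(abs(S[...,0]-x)<2)])),1) for x in(4,15,35,60,85,100,104,118)])
"
```

```text
tile c [ 59.1 -24.1] size [ 78.5 100.3] ang -0.52 z 206.22 min/max [  8.9 -63.5] [109.3  15.4]
tcp stool [57.5 15.2] 226.0 t 15.7
-120 [nan, nan, nan, nan, nan, nan, nan, nan]
-105 [200.0, 191.8, 192.0, 191.9, 192.0, 191.9, 191.8, 200.0]
-90 [199.8, 200.7, 200.7, 200.6, 200.6, 200.4, 200.5, 200.1]
-75 [200.0, 202.0, 201.7, 201.7, 201.7, 202.0, 201.8, 200.0]
-60 [200.1, 203.5, 203.2, 203.1, 203.2, 203.1, 203.2, 199.8]
-45 [199.9, 204.4, 204.5, 204.5, 204.5, 204.4, 204.5, 199.9]
-30 [200.1, 206.1, 205.9, 205.8, 205.9, 205.9, 206.1, 199.8]
-15 [294.5, 294.4, 287.9, 288.0, 288.1, 294.4, 294.3, 200.0]
  return _methods._mean(a, axis=axis, dtype=dtype,
  ret = ret.dtype.type(ret / rcount)
```

Create lvl.py:
```python
import sys,warnings;warnings.filterwarnings("ignore")
from tiles import *
def lvl(name,sg):
    d,X,S=tiles(name);Z=X[...,2]
    for y in range(-118,6,12):
        print(y,[round(float(np.median(Z[(abs(S[...,1]-y)<1.5)&(abs(S[...,0]-sg*x)<1.5)])),1) for x in(3,15,35,60,85,104,118)])
    return d
if __name__=="__main__": lvl(sys.argv[1],int(sys.argv[2]))
```

```text
(no output)
```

>>> {"fn": "nudge_tcp", "kwargs": {
  "deltas": [
    {"sx": 3,"aperture": 0.6},
    {"sx": 3,"aperture": 0.6},
    {"sx": 3,"aperture": 0.6},
    {"sx": 2,"aperture": 0.6},
    {"sx": 1.5,"aperture": 0.6},
    {"sx": 1,"aperture": 0.6},
    {"aperture": 0.6},
    {"aperture": 0.6}
  ]
}}

```text
t: 16.7
ee_pos: [597.9, 10.4, 225.9]
tool_rot: [2.467, -1.946, 0.0]
force: [0.5, -0.4, -0.4]
width: 0.6
finger_force: 0.0
```

```bash
python3 lvl.py w5 1
```

```text
tcp stool [57.4  2. ] 225.9 t 16.75
-118 [199.8, 199.8, 199.7, 200.0, 199.6, 199.9, 199.9]
-106 [200.1, 199.8, 199.9, 199.7, 199.7, 200.1, 199.9]
-94 [200.1, 199.9, 200.0, 200.0, 200.0, 199.7, 199.9]
-82 [200.0, 200.0, 200.1, 199.6, 199.9, 199.8, 199.8]
-70 [199.9, 199.6, 200.5, 200.0, 200.1, 200.1, 200.1]
-58 [200.1, 200.1, 200.0, 199.7, 199.9, 200.1, 199.7]
-46 [200.0, 199.8, 199.8, 199.8, 200.1, 200.0, 200.0]
-34 [293.6, 293.5, 199.8, 199.9, 200.1, 293.8, 200.2]
-22 [307.6, 306.8, 309.5, 308.2, 315.8, 314.9, 312.2]
-10 [199.7, 200.3, 200.2, 199.9, 200.0, 199.8, 313.6]
2 [294.3, 294.5, 199.9, 199.8, 250.0, 199.9, nan]
```

Tile 1 is flush at 200 mm over its whole visible area. On to the second tile.

>>> {"fn": "nudge_tcp", "kwargs": {
  "deltas": [
    {"sx": -1,"aperture": 0.6},
    {"sz": -25,"aperture": 0.6},
    {"sz": -30,"aperture": 0.6},
    {"sx": -34,"sy": 28,"aperture": 0.6},
    {"sx": -40,"sy": 34,"aperture": 0.6},
    {"sx": -40,"sy": 34,"aperture": 0.6},
    {"sx": -20,"sy": 17,"aperture": 0.6},
    {"aperture": 0.6},
    {"sz": 25,"aperture": 0.6},
    {"sz": 20,"aperture": 0.6},
    {"aperture": 0.6},
    {"aperture": 0.6}
  ]
}}

```text
t: 18.25
ee_pos: [457.5, 115.4, 236.6]
tool_rot: [-2.465, 1.946, -0.001]
force: [0.4, -0.6, 0.3]
width: 0.597
finger_force: 0.0
```

```bash
python3 -c "
from tiles import *
print(st(arm.state()['ee_pos']))
go((*world(-56,137),226.5),.2349+np.pi)"
```

```text
[-54.67470899 136.62918362]
t 18.25 pos [457.5 115.4 236.6] d_tool [-0.4  1.3 10.1] rotvec [-0.001 -0.    -0.   ] d_goalaxes [-0.4  1.3 10.1] q [ 0.59  0.13 -0.37  0.   -1.07 -0.36] F [ 0.4 -0.6  0.3]
```

>>> {"fn": "nudge_tcp", "kwargs": {
  "deltas": [
    {"sy": 1,"sz": 6,"aperture": 0.6},
    {"sz": 4,"aperture": 0.6},
    {"aperture": 0.6},
    {"sx": 6,"aperture": 0.6},
    {"sx": 4,"aperture": 0.6},
    {"sx": 4,"aperture": 0.6},
    {"sx": 4,"aperture": 0.6},
    {"sx": 4,"aperture": 0.6},
    {"sx": 5,"aperture": 0.6},
    {"sx": 5,"aperture": 0.6},
    {"sx": 2,"aperture": 0.6},
    {"aperture": 0.6}
  ]
}}

```text
t: 19.75
ee_pos: [463.5, 81.8, 225.8]
tool_rot: [2.466, -1.946, 0.0]
force: [-0.5, -0.4, -0.2]
width: 0.601
finger_force: 0.0
```

```bash
python3 - <<'E'
from tiles import *
d,X,S=tiles('w6')
m=(abs(X[...,2]-208)<2)&(S[...,0]<0)&(S[...,1]<90)&(S[...,1]>-30)
for y in(0,10,30,50): q=S[m&(abs(S[...,1]-y)<1.5)][:,0];print(y,q.min(),q.max(),len(q))
E
```

```text
tile c [-51.5  47.4] size [111.  100.4] ang -0.11 z 207.96 min/max [-101.8   -8.1] [ -1.2 102.9]
tcp stool [-56.7 102.7] 225.8 t 19.8
0 -101.57884166732597 -1.9327932927292948 1229
10 -101.07287609042116 -1.6366876704992137 1159
30 -101.4011507350888 -1.371649137489336 1054
50 -101.12229287626081 -1.7200012019168747 1058
```

>>> {"fn": "nudge_tcp", "kwargs": {
  "deltas": [
    {"sx": 3,"sy": 0.6,"aperture": 0.6},
    {"sx": 4,"sy": 0.8,"aperture": 0.6},
    {"sx": 5,"sy": 1.1,"aperture": 0.6},
    {"sx": 5,"sy": 1.1,"aperture": 0.6},
    {"sx": 5,"sy": 1.1,"aperture": 0.6},
    {"sx": 5,"sy": 1.1,"aperture": 0.6},
    {"sx": 5,"sy": 1,"aperture": 0.6},
    {"sx": 2,"sy": 0.4,"aperture": 0.6},
    {"aperture": 0.6}
  ]
}}

```text
t: 20.92
ee_pos: [464.4, 47.1, 225.9]
tool_rot: [2.466, -1.946, 0.0]
force: [-0.3, -0.5, 0.6]
width: 0.6
finger_force: 0.0
```

```bash
python3 - <<'E'
from tiles import *
d,X,S=tiles('w7')
m=(abs(X[...,2]-208)<2)&(S[...,0]<0)&(S[...,1]<90)&(S[...,1]>-50)
for y in(-35,-25,-10,10): q=S[m&(abs(S[...,1]-y)<1.5)][:,0];print(y,q.min(),q.max(),len(q))
E
```

```text
tile c [-58.6  13.1] size [100.4 112.2] ang 0.1 z 207.96 min/max [-108.8  -43. ] [-8.3 69.2]
tcp stool [-63.8  68.8] 225.9 t 20.975
-35 -108.56587646464399 -8.941769547192225 1239
-25 -108.56484044044119 -8.94736076055352 1164
-10 -108.33208796660811 -8.582000851254486 1068
10 -108.6048732159679 -9.08836154164233 1047
```

>>> {"fn": "nudge_tcp", "kwargs": {
  "deltas": [
    {"sx": 3,"sy": 0.1,"aperture": 0.6},
    {"sx": 5,"sy": 0.1,"aperture": 0.6},
    {"sx": 6,"sy": 0.1,"aperture": 0.6},
    {"sx": 6,"aperture": 0.6},
    {"sx": 6,"aperture": 0.6},
    {"sx": 6,"aperture": 0.6},
    {"sx": 6,"aperture": 0.6},
    {"sx": 6,"aperture": 0.6},
    {"sx": 5,"aperture": 0.6},
    {"sx": 3,"aperture": 0.6},
    {"aperture": 0.6}
  ]
}}

```text
t: 22.35
ee_pos: [476.3, -3.6, 225.9]
tool_rot: [2.466, -1.946, 0.0]
force: [0.6, 0.3, 0.1]
width: 0.601
finger_force: 0.0
```

```bash
python3 lvl.py w8 -1
```

```text
tile c [-59.  -21.9] size [100.2  77.9] ang 0.38 z 206.29 min/max [-109.1  -60.8] [-8.9 17.2]
tcp stool [-64.1  16.7] 225.9 t 22.4
-118 [nan, nan, nan, nan, nan, nan, nan]
-106 [199.8, 192.1, 191.6, 192.0, 192.1, 191.8, 200.1]
-94 [200.0, 200.3, 199.8, 199.6, 199.6, 199.9, 199.8]
-82 [199.8, 200.9, 201.0, 201.2, 200.9, 201.0, 200.3]
-70 [199.8, 202.2, 202.0, 202.2, 202.0, 202.5, 200.0]
-58 [200.0, 203.2, 203.1, 203.3, 203.2, 203.2, 200.1]
-46 [200.0, 204.3, 204.5, 204.3, 204.2, 204.3, 200.3]
-34 [199.7, 205.2, 205.4, 205.6, 205.5, 205.4, 199.7]
-22 [200.2, 285.9, 283.7, 206.5, 206.2, 285.5, 286.1]
-10 [309.0, 307.5, 306.2, 314.8, 307.9, 307.0, 306.2]
2 [313.5, 208.6, 280.2, 208.6, 209.3, 209.0, 200.1]
```

>>> {"fn": "nudge_tcp", "kwargs": {
  "deltas": [
    {"sx": 3,"aperture": 0.6},
    {"sx": 3,"aperture": 0.6},
    {"sx": 3,"aperture": 0.6},
    {"sx": 2.5,"aperture": 0.6},
    {"sx": 2,"aperture": 0.6},
    {"sx": 1,"aperture": 0.6},
    {"aperture": 0.6},
    {"aperture": 0.6}
  ]
}}

```text
t: 23.4
ee_pos: [479.6, -17.4, 225.9]
tool_rot: [-2.467, 1.946, -0.0]
force: [-0.7, -0.2, -0.2]
width: 0.603
finger_force: 0.0
```

```bash
python3 lvl.py w9 -1
```

```text
tcp stool [-64.1   2.4] 225.9 t 23.45
-118 [199.8, 199.8, 199.9, 199.8, 199.8, 199.9, 200.1]
-106 [200.1, 200.1, 200.0, 199.7, 199.7, 200.1, 199.9]
-94 [199.8, 199.9, 199.9, 200.1, 200.0, 200.2, 200.0]
-82 [199.6, 199.9, 200.1, 199.9, 199.8, 200.0, 199.8]
-70 [200.1, 199.8, 200.2, 199.8, 200.2, 200.1, 200.2]
-58 [199.8, 199.8, 200.3, 199.9, 200.0, 200.5, 200.1]
-46 [200.3, 200.1, 199.9, 200.1, 199.9, 199.9, 200.1]
-34 [199.8, 289.7, 285.8, 200.1, 200.1, 289.8, 289.9]
-22 [310.6, 312.6, 313.3, 311.3, 309.2, 307.4, 307.1]
-10 [313.4, 200.1, 275.0, 200.0, 200.1, 200.2, 199.9]
2 [nan, 199.9, 251.7, 199.9, 200.0, 294.7, 294.2]
```

Tile 2 is flush as well. I back off, rise clear and check everything.

>>> {"fn": "nudge_tcp", "kwargs": {
  "deltas": [
    {"sx": -1.5,"aperture": 0.6},
    {"sz": -25,"aperture": 0.6},
    {"sz": -50,"aperture": 0.6},
    {"sx": -20,"sy": -20,"sz": -50,"aperture": 0.6},
    {"sx": -40,"sy": -40,"aperture": 0.6},
    {"sx": -40,"aperture": 0.6},
    {"aperture": 0.6},
    {"aperture": 0.6}
  ]
}}

```text
t: 24.45
ee_pos: [514.2, 95.2, 350.8]
tool_rot: [2.467, -1.945, 0.0]
force: [-0.2, -0.2, 0.8]
width: 0.598
finger_force: 0.0
```

Run:
```python
import warnings;warnings.filterwarnings("ignore")
from lvl import *
lvl("w10",1);lvl("w11",-1)
d=snap("side");cv2.imwrite("pics/s2.png",d["frame"][:,:,::-1])
X=cloud(d);m=(abs(X[...,2]-36)<5)&(abs(X[...,0]-460)<80)&(abs(X[...,1]-400)<80);print("block pts",m.sum(),X[m].mean(0))
```

```text
tcp stool [ -4.3 103.5] 350.9 t 24.5
-118 [nan, nan, nan, nan, nan, nan, nan]
-106 [nan, nan, nan, nan, nan, nan, nan]
-94 [nan, nan, nan, nan, nan, nan, nan]
-82 [nan, nan, nan, nan, nan, nan, nan]
-70 [200.0, 199.9, 200.2, 199.9, 200.3, 200.0, 200.0]
-58 [199.9, 200.5, 200.4, 200.3, 200.0, 200.0, 199.7]
-46 [199.8, 199.6, 200.2, 200.0, 199.5, 200.5, 199.7]
-34 [199.4, 200.0, 199.5, 200.2, 199.5, 200.2, 199.6]
-22 [200.0, 200.1, 199.5, 200.3, 200.0, 200.1, 199.6]
-10 [200.0, 199.9, 200.4, 200.2, 200.1, 199.6, 200.2]
2 [200.0, 199.7, 199.8, 200.3, 200.2, 199.5, 199.9]
tcp stool [ -4.3 103.2] 351.0 t 24.55
-118 [nan, nan, nan, nan, nan, nan, nan]
-106 [nan, nan, nan, nan, nan, nan, nan]
-94 [nan, nan, nan, nan, nan, nan, nan]
-82 [nan, nan, nan, nan, nan, nan, nan]
-70 [200.1, 199.9, 200.2, 200.3, 200.2, 200.3, 200.1]
-58 [200.2, 200.0, 200.0, 200.4, 199.8, 200.3, 200.0]
-46 [199.9, 199.7, 199.9, 199.7, 199.8, 200.0, 199.8]
-34 [199.6, 200.0, 199.9, 200.1, 200.0, 200.2, 199.7]
-22 [199.5, 200.1, 199.8, 199.6, 200.5, 200.1, 199.7]
-10 [200.1, 200.3, 200.0, 200.2, 199.7, 200.3, 200.0]
2 [200.5, 199.9, 199.6, 199.8, 200.8, 200.1, 199.8]
block pts 326 [455.20572831 398.8261835   35.65849606]
```

View pics/s2.png

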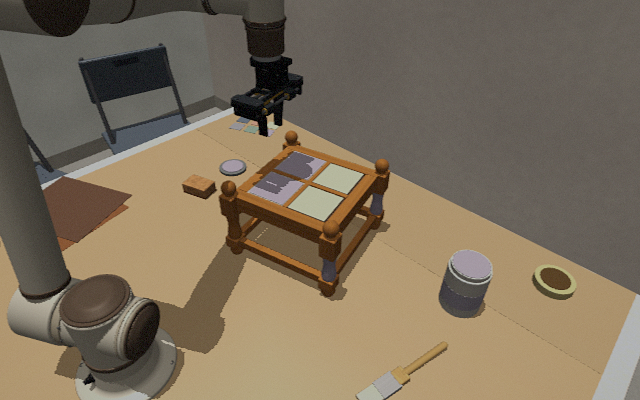

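The side view shows cream tiles flush in both near pockets at (340,178) and (316,204), and the lilac tiles clear. The block stands on the table at (199,186), and the lid (232,167), pot and brush are where they were.

```bash
python3 -c "
from rig import arm
print(arm.close_job())"
```

```text
the job is handed in; nothing more can be done
None
```

The job is handed in at about 25 s: both cream tiles lie flush in their pockets, the sanding block is sanding face down on the table, and the pot, lid and brush were not moved.

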